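# Sort tested converter modules and latch the pass fixture

## Robot

A 6-joint arm with a two-finger parallel gripper is mounted at the origin on the work surface. World frame = base frame: x ahead of the robot, y to its left, z up, the work surface at z = 0. Lengths are in mm, angles in rad, forces in N, time in s.
With the tool pointing down it reaches from about 275 to 1000 mm from the base axis. Payload 8.4 kg.
Tool frame: the origin (TCP) lies between the finger pads; the fingertips stand 25 mm ahead of it and the grasp point (between the pads) lies 6 mm ahead of it; z points along the fingers, y is the line along which they close (so a half turn about z gives the same grasp; the last joint's range is limited). The gripper opens to 85 mm and grips with 20 to 120 N. Pads are 22 mm wide; open, the fingers measure 114 mm over their backs; the gripper's body (76 mm by 85 mm) begins 54 mm behind the grasp point. The pads swing forward as they close: fully open they stand 13 mm farther back than shut.
Start: joints at [-1.129, 0.353, 1.633, -0, 1.155, -0.002], TCP at [268.358, -564.457, 256.281] pointing down, gripper open.
Joint ranges: [-2.63, 2.63], [-0.92, 2.1], [0.06, 2.66], [-1.3, 4.44], [0, 2.69], [-3.02, 3.02]. Speed limits (rad/s): [2.22, 2.22, 2.79, 3.14, 3.14, 3.14].

## Interface

Orientations are given as [roll, pitch, yaw] about the fixed x, y, z axes, in that order (R = Rz(yaw) Ry(pitch) Rx(roll)).
In Python, from rig import r, eyes, workorder gives the robot as it stands. The module is installed in compiled form; this text tells all that it offers.
- The arm moves only by the tool step_arm, never from a script. Its argument "moves" is a list of rows, each an object of numbers: "tx", "ty", "tz": the shift along the tool's x, y, z scaled (see below); "ax", "ay", "az": the turn, a rotation vector about the tool's x, y, z scaled (see below). In form: [{"tx": .., "ty": .., "tz": .., "ax": .., "ay": .., "az": ..}, ...]. A call has 1 to 5 rows; each row shifts and turns the commanded pose from where the row before left it, along the tool's axes as they then stand; what a row does not reach is not made up. The controller multiplies each number of a shift by 25 mm and each number of a turn by 90 degrees. A row lasts 1/8 s, in which the tool goes at most 62.5 mm and 10.7 degrees, less where a joint would pass 70% of its speed; a pose out of reach is approached as far as the arm can. A call with a number of a shift or a turn outside -1 to 1 is refused whole. A call with a gripper value outside its range is refused whole. "gripper" is the opening, from 0 (shut) to 1 (fully open), set as the call begins (left out, the last holds). The fingers move at their own pace and stop on an object; "newtons" is the grip in N (left out, the last holds). Time passes only in rows, so rows that do not move let the fingers close. It gives the time, the measured TCP pose, the force, the opening and the grip force at its end, in the units of the state.
- r.sense(): the state, without advancing time (a new reading comes with each control period).
- eyes.grab_frame(name): name is "scene" or "top"; returns (picture, depth): 420x560x3 uint8, red, green, blue; 420x560 float32, mm along the optical axis (not along the pixel's ray), 0 where there is no reading.
- eyes.camera_info(name): a dict with "intrinsics" (3x3 intrinsics, pixels), "cam_to_world" (4x4, takes a point from camera to world coordinates). Camera axes: x right, y up, looking along -z (the intrinsics and any distortion apply to the point x, -y, -z); pixel columns grow to the right and rows downward; lengths in mm; the calibration is good to about 2 mm. A picture is of the moment at which its call begins. camera_info takes no time and is no camera call.
- workorder.sign_off(): hands the job in; it is judged then, once.
The state is a dict: "clock": time; "qpos": joint angles; "qvel": joint speeds; "joint_efforts": joint torques, N m; "eef_pos": TCP position; "tcp_rot": TCP orientation; "contact_force": force on the tool from outside, world axes, zero at the start; "wrist_torque": the same for the moment, N m; "opening": opening from 0.0 (shut) to 1.0 (fully open); "grasp_force": force on a finger pad.
Only numpy, scipy, OpenCV 4.12 (cv2) and the standard library are available. Lean on these libraries where they do the work, as an engineer would, in place of code of your own. Each camera call takes 0.05 s, during which the arm holds its last target. There are 200 camera calls.

## Task

Sort the tested converter modules by their tags: lay the one with the green tag flat in the green pass nest and the one with the red tag flat in the red reject nest, right way up, setting them down rather than dropping them, and press the pass nest's hinged cover down over the green module until it snaps shut and stays. Leave the module with the white tag and the other things on the bench where they are, and let go of everything.

Things in the scene. Friction and masses are not known exactly. Their poses are not given: they have to be found in the camera images.
- module_green: converter module, a dark grey box 120 (x) x 50 (y) x 32 (z) mm, about 0.24 kg (hidden, 0.17 to 0.33 kg), aluminium ends and ribs, with a green tag 48 x 34 mm on its top (centred 24 mm towards +x). It lies flat, at any of three places on the 2 mm thick blue mat. Origin: centre of its underside; x along its length, y across, z up
- module_red: converter module, a dark grey box 120 (x) x 50 (y) x 32 (z) mm, about 0.24 kg (hidden, 0.17 to 0.33 kg), aluminium ends and ribs, with a red tag 48 x 34 mm on its top (centred 24 mm towards +x). It lies flat, at any of three places on the 2 mm thick blue mat. Origin: centre of its underside; x along its length, y across, z up
- module_untested: converter module, a dark grey box 120 (x) x 50 (y) x 32 (z) mm, about 0.24 kg (hidden, 0.17 to 0.33 kg), aluminium ends and ribs, with a white tag 48 x 34 mm on its top (centred 24 mm towards +x). It lies flat, at any of three places on the 2 mm thick blue mat. Origin: centre of its underside; x along its length, y across, z up. Not tested yet: to be left alone
- pass_nest: aluminium nest plate 160 (x) x 94 (y) x 8 mm, green pocket floor and locators; fixed, at either of two places on the table. Pocket 128 (x) x 58 (y) mm between end bars and corner blocks 12 mm above its floor; the sides are open within 48 mm of the middle (along x), room for fingers. Origin: centre of the underside; x along the pocket, away from the robot; z up. Hinged cover at its -x end
- pass_floor (a point): centre of the pass nest's pocket floor, 8 mm above the table; axes as the nest's. A seated module's origin lies here, within the pocket's play (4 mm each way)
- reject_nest: aluminium nest plate 160 (x) x 94 (y) x 8 mm, red pocket floor and locators; fixed, at either of two places on the table. Pocket 128 (x) x 58 (y) mm between end bars and corner blocks 12 mm above its floor; the sides are open within 48 mm of the middle (along x), room for fingers. Origin: centre of the underside; x along the pocket, away from the robot; z up. No cover
- reject_floor (a point): centre of the reject nest's pocket floor, 8 mm above the table; axes as the nest's
- cover (a joint): angle of the pass nest cover, rad: 0 shut and level, 1.57 upright; starts open at 1.45 to 1.70, stop at 1.8. A spring (0.12 N m/rad about 1.57) reopens it unless latched. Below 0.08 rad a nose on its free edge snaps under the sprung ball of the latch post, taking about 5 N at the yellow strip; below 0.02 it is latched (rests near 0.003), 7 mm clear of the module
- latch_post (a point): top centre of the dark steel latch post at the pass nest's +x end: 16 (x) x 30 (y) mm, 66 mm above the table, 100 mm from the nest's centre; a sprung ball faces the cover
- cover_hinge (a point): middle of the cover's hinge line, along the pass nest's y, 84 mm from the nest's centre towards -x, 49 mm above the table (posts 54 mm high). The point turns with the cover: x points along the cover to its free edge, z to its outer side (the top when shut; towards the robot when upright)
- cover_strip (a point): middle of the yellow press strip (30 x 72 mm) at the cover's free edge, on the outer face, 137 mm from the hinge. The cover is a black frame with a clear window, 152 mm from hinge to edge, 72 mm wide, 4 mm thick (hinge line at mid-thickness), 50 g; upright it reaches 210 mm above the table
- spool: green spool, 52 mm diameter, 38 mm high, standing upright on the mat; origin at its underside. Bystander
- flux_jar: amber jar with black cap, 48 mm diameter, 50 mm high, on the mat; origin at its underside. Bystander
- screwdriver: screwdriver with blue handle, 190 mm long, lying on the table on the robot's side; origin at its underside. Bystander
- pliers: pliers with blue handles, about 150 mm long, lying on the table's far side, 14 mm high; origin at its underside. Bystander
- multimeter: black multimeter, 170 x 85 x 38 mm, lying on the table's far side; origin at its underside. Bystander
Things that resemble listed ones, but are neither listed nor needed, are in the scene too. Of the things that look like the pass_nest, the larger one is meant.

How it is judged:
By the outcome, as a careful person would: the job done as asked, in the order asked, and still so for the second after the job is handed in, with the robot touching nothing.
It also fails if it takes over 72 s, if anything falls off the work surface, if the arm or the gripper's body presses on something with over 40 N, if the wrist force passes 120 N, or if a joint passes its speed limit or range.

## Working session

There is one attempt and no reset: what is moved stays moved. The work goes in short steps, Python scripts to look and compute and a tool call to move; the robot and the scene stay as the last step left them, time stands still between calls to the robot, and variables do not carry over. Pictures are saved under pics/ and viewed, at most 10 in all, crops included, and the job is handed in when it is done.

Besides the shell and the picture viewer there is one more tool, called after "Emit:" in YAML: its name, and indented under it one key for each argument. step_arm: Moves the arm, as the interface text tells. Its arguments: {"type":"object","properties":{"moves":{"type":"array","items":{"type":"object","properties":{"tx":{"type":"number"},"ty":{"type":"number"},"tz":{"type":"number"},"ax":{"type":"number"},"ay":{"type":"number"},"az":{"type":"number"}}}},"gripper":{"type":"number"},"newtons":{"type":"number"}},"required":["moves"]}

```bash
mkdir -p pics; cat > h.py <<'E'
import numpy as np, cv2
from rig import r, eyes, workorder
def grab(n):
    p,d=eyes.grab_frame(n); i=eyes.camera_info(n)
    return p,d,np.array(i["intrinsics"]),np.array(i["cam_to_world"])
def pt(u,v,K,T,z):
    "ray through pixel onto plane z"
    d=T[:3,:3]@np.array([(u-K[0,2])/K[0,0],-(v-K[1,2])/K[1,1],-1.]); o=T[:3,3]
    return o+d*(z-o[2])/d[2]
def cloud(d,K,T):
    v,u=np.mgrid[:d.shape[0],:d.shape[1]]
    P=np.stack([(u-K[0,2])/K[0,0]*d,-(v-K[1,2])/K[1,1]*d,-d],-1)
    return P@T[:3,:3].T+T[:3,3]
def save(n,p): cv2.imwrite("pics/"+n+".png",cv2.cvtColor(p,cv2.COLOR_RGB2BGR))
E
python3 - <<'E'
from h import *
for n in("top","scene"):
    p,d,K,T=grab(n); save(n,p); np.savez(n,p=p,d=d,K=K,T=T); print(n,K.round(1).tolist(),T.round(3).tolist(), eyes.camera_info(n).keys())
print(r.sense())
E
```

```text
top [[414.8, 0.0, 276.7], [0.0, 414.8, 210.2], [0.0, 0.0, 1.0]] [[0.16, 0.966, -0.202, 346.562], [-0.987, 0.157, -0.03, 50.041], [0.003, 0.204, 0.979, 1080.533], [0.0, 0.0, 0.0, 1.0]] dict_keys(['intrinsics', 'cam_to_world'])
scene [[419.2, 0.0, 287.8], [0.0, 419.2, 208.6], [0.0, 0.0, 1.0]] [[0.374, -0.794, 0.479, 1054.238], [0.927, 0.312, -0.206, -137.84], [0.014, 0.521, 0.853, 923.038], [0.0, 0.0, 0.0, 1.0]] dict_keys(['intrinsics', 'cam_to_world'])
{'clock': 0.1, 'qpos': array([-1.12941608e+00,  3.53588638e-01,  1.63407308e+00, -2.62940934e-05,
        1.15522450e+00, -2.40921043e-03]), 'qvel': array([-0.00087887, -0.00055117, -0.00261369,  0.00021093, -0.00219388,
       -0.00047217]), 'joint_efforts': array([ 3.27867256e-04, -6.06358767e+01, -3.42817640e+01,  1.23998944e-07,
        3.80204961e-03, -1.53512394e-05]), 'eef_pos': array([ 268.16493712, -564.09009521,  255.62495753]), 'tcp_rot': array([-3.14029904e+00,  2.09258050e-05,  4.43800103e-01]), 'contact_force': array([-0.99204055,  0.38116567,  0.01981862]), 'wrist_torque': array([0.0095802 , 0.0615435 , 0.01246829]), 'grasp_force': 0.0, 'opening': 1.0012533812771425}
```

View pics/top.png

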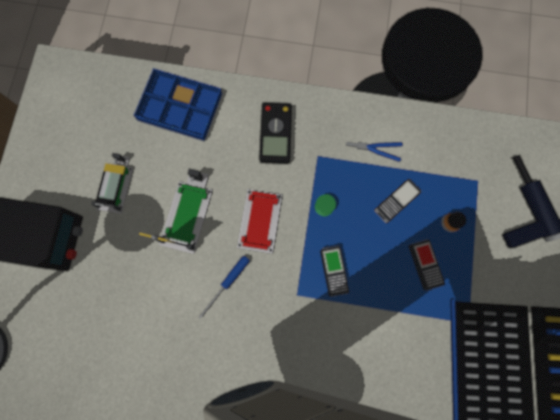

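View pics/scene.png

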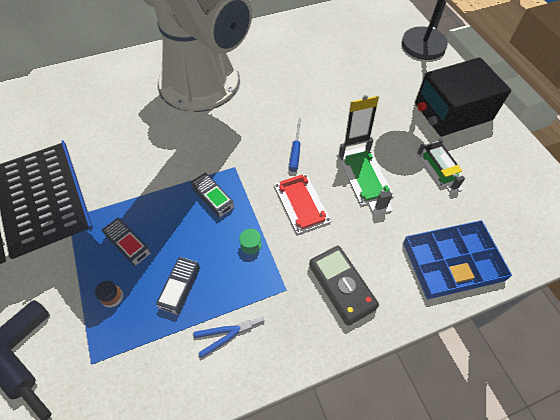

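The top view shows the modules: green at (334,268), red at (427,262), white at (398,200). There are two things like the pass nest. One is the plate with an upright cover at (187,213), scene view (368,175). The other is a smaller one at (112,185), scene view (442,165). The larger at (187,213) fits the description. The reject nest is at (261,220). I'll measure these and confirm with one crop.

```bash
cat > meas.py <<'E'
from h import *
def rect(P):
    (c,s,a)=cv2.minAreaRect(P[:,:2].astype(np.float32))
    if s[0]<s[1]: s=s[::-1]; a+=90
    return np.round(c,1),np.round(s,1),round((a+90)%180-90,2)
def big(m):
    n,l,st,_=cv2.connectedComponentsWithStats(m.astype(np.uint8)); o=1+np.argsort(-st[1:,4]); return [l==i for i in o[:4] if st[i,4]>40]
def run(n,p,d,K,T):
    W=cloud(d,K,T); hsv=cv2.cvtColor(p,cv2.COLOR_RGB2HSV); H,S,V=[hsv[...,i].astype(int) for i in range(3)]
    masks={"green":(abs(H-60)<18)&(S>110)&(V>50),"red":((H<8)|(H>172))&(S>120)&(V>50),"yellow":(abs(H-27)<7)&(S>130)&(V>90)}
    for k,m in masks.items():
        for b in big(m):
            v,u=np.nonzero(b); z=np.median(W[b][:,2])
            P=np.array([pt(a,c,K,T,z) for a,c in zip(u,v)])
            print(n,k,"px",int(u.mean()),int(v.mean()),"n",len(u),"z",round(float(z),1),"rect",*rect(P), "depthmed",np.median(W[b],0).round(1))
    # module bodies: raised 24..45 blobs
    m=(W[...,2]>26)&(W[...,2]<42)&(d>0)
    for b in big(cv2.morphologyEx(m.astype(np.uint8),cv2.MORPH_OPEN,np.ones((3,3))))+[]:
        pass
    n2,l,st,c=cv2.connectedComponentsWithStats(cv2.morphologyEx(m.astype(np.uint8),cv2.MORPH_OPEN,np.ones((3,3))))
    for i in range(1,n2):
        if 150<st[i,4]<4000:
            P=W[l==i]; print(n,"body px",c[i].round(),"n",st[i,4],"z",np.median(P[:,2]).round(1),"rect",*rect(P))
if __name__=="__main__":
    for n in("top","scene"):
        f=np.load(n+".npz"); run(n,f["p"],f["d"],f["K"],f["T"])
    f=np.load("scene.npz")["p"]; save("crop",cv2.resize(f[80:240,260:480],None,fx=3.6,fy=3.6,interpolation=cv2.INTER_CUBIC)[:600,:800])
E
python3 meas.py
```

```text
top green px 186 212 n 1160 z 7.8 rect [524.2 317.7] [144.   73.4] -4.9 depthmed [522.7 316.2   7.8]
top green px 325 204 n 317 z 38.7 rect [596.7 -38.4] [54.4 45.6] -35.96 depthmed [596.4 -38.5  38.7]
top green px 332 260 n 193 z 34.4 rect [457.1 -77.8] [42.2 28.8] 19.19 depthmed [457.1 -78.   34.4]
top red px 259 220 n 1241 z 7.9 rect [535.9 123.7] [146.1  75.7] -0.25 depthmed [533.9 123.    7.9]
top red px 425 254 n 216 z 34.4 rect [ 509.7 -305.8] [44.8 30.8] 24.9 depthmed [ 509.5 -305.7   34.4]
top red px 70 253 n 73 z 37.3 rect [368.1 574.8] [22.8 20.1] -80.78 depthmed [368.2 573.7  37.3]
top yellow px 114 168 n 135 z 35.7 rect [605.3 520.9] [51.1 19.2] 88.36 depthmed [604.9 518.9  35.7]
top yellow px 554 357 n 44 z 21.4 rect [ 313.6 -643.1] [22.9  9.3] -80.82 depthmed [ 312.9 -642.6   21.4]
top body px [275. 132.] n 1701 z 36.6 rect [777.6 121.5] [171.1  84.9] 7.06
top body px [522. 169.] n 223 z 32.9 rect [ 777.9 -541.6] [78.4 21.9] 31.04
top body px [109. 185.] n 888 z 35.7 rect [560.2 522.4] [123.   67.2] -0.73
top body px [398. 200.] n 867 z 33.5 rect [ 642.  -226.1] [122.9
[... 1171 characters left out ...]
.4 rect [605.  521.2] [52.3 23.5] 87.38 depthmed [604.6 519.6  37.4]
scene body px [433. 118.] n 177 z 34.4 rect [420.1 579.2] [116.5  30.8] 12.82
scene body px [441. 158.] n 697 z 37.0 rect [563.6 518. ] [125.3  65.1] -3.02
scene body px [211. 192.] n 802 z 34.6 rect [434.2 -86.7] [123.1  50.7] 19.27
scene body px [124. 239.] n 981 z 34.5 rect [ 489.5 -315.9] [122.4  50.3] 24.39
scene body px [249. 238.] n 250 z 39.8 rect [599.6 -40.2] [48.9 47.5] -18.96
scene body px [343. 284.] n 2472 z 37.5 rect [779.  120.2] [168.7  85.3] 7.07
scene body px [177. 284.] n 1187 z 34.3 rect [ 642.7 -225.8] [123.2  51.3] -39.77
scene body px [ 23. 352.] n 1728 z 34.4 rect [ 690.6 -556.4] [251.6  85.5] -2.47
```

View pics/crop.png

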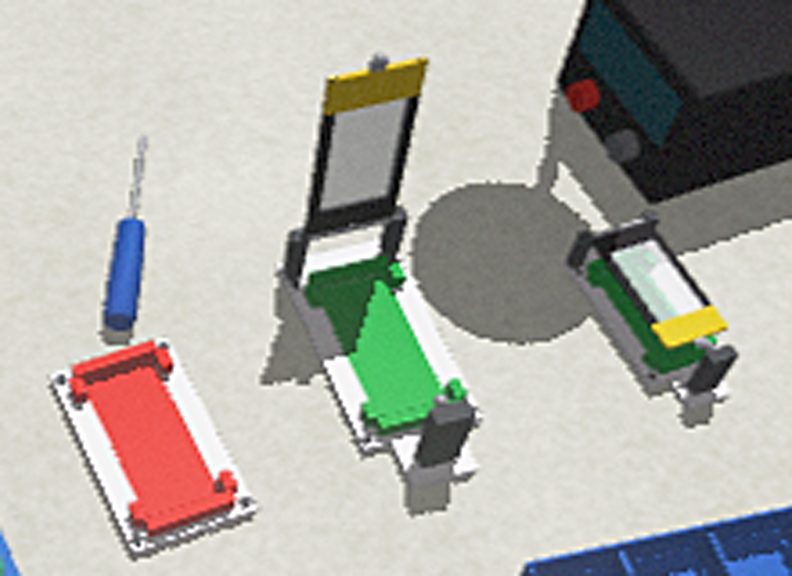

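Crop: the larger pass nest, with its cover upright and steel post, is in the middle at (370,300). The small decoy on the right, at (650,310), has its cover already shut. Next I'll refine the nest poses from their locators and plates.

```bash
python3 - <<'E'
from meas import *
for n in("top","scene"):
    f=np.load(n+".npz"); p,d,K,T=[f[k] for k in "pdKT"]; W=cloud(d,K,T); hsv=cv2.cvtColor(p,cv2.COLOR_RGB2HSV).astype(int)
    X,Y,Z=W[...,0],W[...,1],W[...,2]
    tab=(abs(X-530)<60)&(abs(Y-220)<15); print(n,"table z",np.median(Z[tab]).round(2), Z[tab].std().round(2))
    for k,c in(("pass",(521,317)),("rej",(534,123))):
        H=hsv[...,0]; col=((abs(H-60)<18) if k=="pass" else ((H<8)|(H>172)))&(hsv[...,1]>100)
        near=(abs(X-c[0])<90)&(abs(Y-c[1])<60)
        for nm,m in(("plate",near&(Z>4.5)&(Z<(13))),("loc",near&col&(Z>15)&(Z<26)),("floor",near&col&(Z<12))):
            m=big(m)[0] if nm!="loc" else m
            P=W[m]; print(n,k,nm,len(P),np.median(P[:,2]).round(1),*rect(P))
    near=(abs(X-600)<60)&(abs(Y-315)<40)&(Z>55)&(Z<75); P=W[near]; print("post",len(P),np.median(P,0).round(1) if len(P) else"", rect(P) if len(P)>5 else "")
    near=(X<470)&(X>380)&(abs(Y-320)<60)&(Z>45); P=W[near]
    if len(P)>20:
        print("cover n",len(P)); 
        for a in range(45,215,15):
            q=P[(P[:,2]>a)&(P[:,2]<a+15)]
            if len(q): print(a,np.median(q,0).round(1),q[:,1].min().round(),q[:,1].max().round())
E
```

```text
top table z -1.04 1.98
top pass plate 1610 7.4 [524.1 316.1] [176.2  94.6] -4.9
top pass loc 200 19.0 [522.9 314.7] [143.9  74.1] -5.19
top pass floor 948 7.2 [521.7 318.5] [128.   57.9] -4.24
top rej plate 1618 7.3 [533.4 124. ] [160.   94.1] 0.31
top rej loc 243 19.1 [534.1 123. ] [146.7  75.4] -0.03
top rej floor 1005 7.2 [534.5 124.4] [127.4  58.2] -0.14
post 93 [618.5 308.1  63.8] (array([614.2, 309. ]), array([29.5, 28.8]), 82.34)
cover n 169
45 [436.5 295.1  52. ] 277.0 368.0
60 [432.6 288.9  66.2] 289.0 289.0
75 [431.9 289.   82.2] 288.0 290.0
90 [432.  287.9 101.5] 288.0 288.0
105 [429.7 288.5 112.2] 288.0 289.0
120 [429.3 287.8 132.7] 288.0 288.0
135 [427.8 288.6 141.6] 288.0 289.0
150 [428.4 288.8 157.9] 289.0 289.0
165 [425.6 289.  173.1] 289.0 290.0
180 [426.  289.1 188.1] 289.0 290.0
195 [427.3 320.6 200. ] 289.0 360.0
210 [427.3 324.6 211.7] 321.0 327.0
scene table z 0.28 1.8
scene pass plate 1396 8.5 [520.5 315.3] [184.2  97.2] -4.43
scene pass loc 207 19.5 [522.9 315.2] [147.3  77.8] -4.86
scene pass floor 739 8.5 [517.7 317.5] [124.4  57.4] -4.83
scene rej plate 1585 8.4 [534.6 124.1] [161.9  99.7] 0.3
scene rej loc 279 19.7 [535.1 122.6] [149.2  77.6] 0.76
scene rej floor 856 8.5 [530.5 124.5] [125.2  58.5] 0.64
post 105 [623.  305.7  64.6] (array([616.2, 306.8]), array([30.4, 28.6]), 86.79)
cover n 1251
45 [439.4 317.2  53.5] 276.0 368.0
60 [437.9 322.7  67.8] 287.0 359.0
75 [436.7 323.7  82.1] 287.0 359.0
90 [435.1 321.8  97.5] 288.0 359.0
105 [434.2 322.9 113.2] 287.0 359.0
120 [433.8 322.6 127.5] 287.0 359.0
135 [433.  322.6 141.7] 287.0 359.0
150 [431.7 323.5 157.8] 287.0 359.0
165 [431.4 324.  173.9] 287.0 359.0
180 [430.4 322.5 187.5] 287.0 358.0
195 [429.5 321.2 199.5] 288.0 360.0
210 [429.5 323.1 212. ] 320.0 328.0
```

```bash
cat > go.py <<'E'
import sys; from h import *
from scipy.spatial.transform import Rotation as R
def go(x,y,z,yawdeg):
    s=r.sense(); C=R.from_euler("xyz",s["tcp_rot"]); G=R.from_euler("xyz",[np.pi,0,np.radians(yawdeg)])
    t=G.inv().apply(np.array([x,y,z])-s["eef_pos"])/25; a=(C.inv()*G).as_rotvec()/(np.pi/2)
    print("clk",round(s["clock"],2),"pos",s["eef_pos"].round(1),"rpy",s["tcp_rot"].round(4),"F",s["contact_force"].round(1),"op",round(s["opening"],3),"gf",round(s["grasp_force"],1))
    print("turn",a.round(3),"then shift",t.round(3),"(units)")
if __name__=="__main__": go(*map(float,sys.argv[1:]))
E
python3 go.py 434 -86 150 19.3
```

```text
clk 0.1 pos [ 268.2 -564.1  255.6] rpy [-3.1403  0.      0.4438] F [-1.   0.4  0. ] op 1.001 gf 0.0
turn [-0.001  0.     0.068] then shift [ 12.581 -15.856   4.225] (units)
```

Emit:
step_arm:
  moves:
    - {"az": 0.068}
    - {"tx": 0.8,"ty": -1.0}
    - {"tx": 0.8,"ty": -1.0}
    - {"tx": 0.8,"ty": -1.0}
    - {"tx": 0.8,"ty": -1.0}
  gripper: 1

```text
schema error: expected keys tx, ty, tz, ax, ay, az
```

Emit:
step_arm:
  moves:
    - {"tx": 0.8,"ty": -1.0}
    - {"tx": 0.8,"ty": -1.0}
    - {"tx": 0.8,"ty": -1.0}
    - {"tx": 0.8,"ty": -1.0}
    - {"tx": 0.8,"ty": -1.0}

```text
schema error: expected keys tx, ty, tz, ax, ay, az
```

Emit:
step_arm:
  moves:
    - {"tx": 0.8,"ty": -1.0,"tz": 0.5}
    - {"tx": 0.8,"ty": -1.0,"tz": 0.8}
    - {"tx": 0.8,"ty": -1.0,"tz": 1.0}
    - {"tx": 0.8,"ty": -1.0,"tz": 1.0}
    - {"tx": 0.8,"ty": -1.0,"tz": 0.8}

```text
schema error: expected keys tx, ty, tz, ax, ay, az
```

Emit:
step_arm:
  moves:
    - {"tx": 0.6,"ty": -0.8}
    - {}
    - {}

```text
schema error: expected keys tx, ty, tz, ax, ay, az
```

```bash
python3 go.py 434 -86 34 19.3
```

```text
clk 0.1 pos [ 268.2 -564.1  255.6] rpy [-3.1403  0.      0.4438] F [-1.   0.4  0. ] op 1.001 gf 0.0
turn [-0.001  0.     0.068] then shift [ 12.581 -15.856   8.865] (units)
```

All six keys are needed in every row.

Emit:
step_arm:
  moves:
    - {"tx": 0,"ty": 0,"tz": 0,"ax": 0,"ay": 0,"az": 0.068}
    - {"tx": 0.8,"ty": -1,"tz": 0,"ax": 0,"ay": 0,"az": 0}
    - {"tx": 0.8,"ty": -1,"tz": 0,"ax": 0,"ay": 0,"az": 0}
    - {"tx": 0.8,"ty": -1,"tz": 0,"ax": 0,"ay": 0,"az": 0}
    - {"tx": 0.8,"ty": -1,"tz": 0,"ax": 0,"ay": 0,"az": 0}
  gripper: 1

```text
clock: 0.72
eef_pos: [310.9, -442.5, 256.0]
tcp_rot: [-3.141, 0.0, 0.337]
contact_force: [1.1, -0.0, 0.6]
opening: 0.999
grasp_force: 0.0
```

Emit:
step_arm:
  moves:
    - {"tx": 0.8,"ty": -1,"tz": 0,"ax": 0,"ay": 0,"az": 0}
    - {"tx": 0.8,"ty": -1,"tz": 0,"ax": 0,"ay": 0,"az": 0}
    - {"tx": 0.8,"ty": -1,"tz": 0,"ax": 0,"ay": 0,"az": 0}
    - {"tx": 0.8,"ty": -1,"tz": 0,"ax": 0,"ay": 0,"az": 0}
    - {"tx": 0.8,"ty": -1,"tz": 0,"ax": 0,"ay": 0,"az": 0}

```text
clock: 1.35
eef_pos: [363.9, -291.5, 256.1]
tcp_rot: [-3.141, 0.0, 0.337]
contact_force: [-0.1, -0.6, 1.5]
opening: 1.004
grasp_force: 0.0
```

Emit:
step_arm:
  moves:
    - {"tx": 0.8,"ty": -1,"tz": 0.5,"ax": 0,"ay": 0,"az": 0}
    - {"tx": 0.8,"ty": -1,"tz": 0.8,"ax": 0,"ay": 0,"az": 0}
    - {"tx": 0.8,"ty": -1,"tz": 1,"ax": 0,"ay": 0,"az": 0}
    - {"tx": 0.8,"ty": -1,"tz": 1,"ax": 0,"ay": 0,"az": 0}
    - {"tx": 0.8,"ty": -1,"tz": 0.8,"ax": 0,"ay": 0,"az": 0}

```text
clock: 1.98
eef_pos: [416.7, -140.4, 152.8]
tcp_rot: [-3.141, 0.001, 0.337]
contact_force: [-0.1, 0.8, -0.6]
opening: 1.001
grasp_force: 0.0
```

Emit:
step_arm:
  moves:
    - {"tx": 0.8,"ty": -1,"tz": 0,"ax": 0,"ay": 0,"az": 0}
    - {"tx": 0.6,"ty": -0.8,"tz": 0,"ax": 0,"ay": 0,"az": 0}
    - {"tx": 0,"ty": 0,"tz": 0,"ax": 0,"ay": 0,"az": 0}
    - {"tx": 0,"ty": 0,"tz": 0,"ax": 0,"ay": 0,"az": 0}

```text
clock: 2.48
eef_pos: [434.8, -87.9, 153.7]
tcp_rot: [3.142, 0.0, 0.338]
contact_force: [0.1, -0.9, -0.5]
opening: 1.002
grasp_force: 0.0
```

```bash
python3 go.py 434 -86 34 19.3
```

```text
clk 2.48 pos [434.8 -87.9 153.7] rpy [3.1416e+00 4.0000e-04 3.3750e-01] F [ 0.1 -0.9 -0.5] op 1.002 gf 0.0
turn [0. 0. 0.] then shift [-4.000e-03 -8.000e-02  4.788e+00] (units)
```

Emit:
step_arm:
  moves:
    - {"tx": 0,"ty": -0.08,"tz": 1,"ax": 0,"ay": 0,"az": 0}
    - {"tx": 0,"ty": 0,"tz": 1,"ax": 0,"ay": 0,"az": 0}
    - {"tx": 0,"ty": 0,"tz": 1,"ax": 0,"ay": 0,"az": 0}
    - {"tx": 0,"ty": 0,"tz": 0.9,"ax": 0,"ay": 0,"az": 0}
    - {"tx": 0,"ty": 0,"tz": 0.5,"ax": 0,"ay": 0,"az": 0}

```text
clock: 3.1
eef_pos: [433.7, -86.4, 42.9]
tcp_rot: [-3.141, 0.001, 0.336]
contact_force: [-0.6, -0.4, 0.0]
opening: 1.002
grasp_force: 0.0
```

Emit:
step_arm:
  moves:
    - {"tx": 0,"ty": 0,"tz": 0.39,"ax": 0,"ay": 0,"az": 0}
    - {"tx": 0,"ty": 0,"tz": 0,"ax": 0,"ay": 0,"az": 0}

```text
clock: 3.35
eef_pos: [434.2, -85.8, 33.8]
tcp_rot: [-3.141, 0.001, 0.337]
contact_force: [-0.1, 0.5, 0.3]
opening: 0.999
grasp_force: 0.0
```

Emit:
step_arm:
  moves:
    - {"tx": 0,"ty": 0,"tz": 0,"ax": 0,"ay": 0,"az": 0}
    - {"tx": 0,"ty": 0,"tz": 0,"ax": 0,"ay": 0,"az": 0}
    - {"tx": 0,"ty": 0,"tz": 0,"ax": 0,"ay": 0,"az": 0}
    - {"tx": 0,"ty": 0,"tz": 0,"ax": 0,"ay": 0,"az": 0}
    - {"tx": 0,"ty": 0,"tz": 0,"ax": 0,"ay": 0,"az": 0}
  gripper: 0
  newtons: 45

```text
clock: 3.98
eef_pos: [434.8, -85.7, 34.7]
tcp_rot: [3.141, -0.001, 0.337]
contact_force: [-0.5, 0.7, 6.3]
opening: 0.578
grasp_force: 46.6
```

Emit:
step_arm:
  moves:
    - {"tx": 0,"ty": 0,"tz": -0.5,"ax": 0,"ay": 0,"az": 0}
    - {"tx": 0,"ty": 0,"tz": -1,"ax": 0,"ay": 0,"az": 0}
    - {"tx": 0,"ty": 0,"tz": -1,"ax": 0,"ay": 0,"az": 0}
    - {"tx": 0,"ty": 0,"tz": -1,"ax": 0,"ay": 0,"az": 0.089}
    - {"tx": 0,"ty": 0,"tz": -1,"ax": 0,"ay": 0,"az": 0.089}

```text
clock: 4.6
eef_pos: [434.2, -85.5, 148.1]
tcp_rot: [3.141, -0.0, 0.053]
contact_force: [1.5, -0.3, -2.2]
opening: 0.575
grasp_force: 47.8
```

Emit:
step_arm:
  moves:
    - {"tx": 0,"ty": 0,"tz": -0.5,"ax": 0,"ay": 0,"az": 0.09}
    - {"tx": 0.6,"ty": -0.6,"tz": 0,"ax": 0,"ay": 0,"az": 0}
    - {"tx": 0.8,"ty": -1,"tz": 0,"ax": 0,"ay": 0,"az": 0}
    - {"tx": 0.76,"ty": -1,"tz": 0,"ax": 0,"ay": 0,"az": 0}
    - {"tx": 0,"ty": -1,"tz": 0,"ax": 0,"ay": 0,"az": 0}

```text
clock: 5.22
eef_pos: [497.7, 1.2, 158.9]
tcp_rot: [-3.141, -0.001, -0.081]
contact_force: [-0.3, 0.1, -2.6]
opening: 0.572
grasp_force: 47.8
```

Emit:
step_arm:
  moves:
    - {"tx": 0,"ty": -1,"tz": 0,"ax": 0,"ay": 0,"az": 0}
    - {"tx": 0,"ty": -1,"tz": 0,"ax": 0,"ay": 0,"az": 0}
    - {"tx": 0,"ty": -1,"tz": 0,"ax": 0,"ay": 0,"az": 0}
    - {"tx": 0,"ty": -1,"tz": 0,"ax": 0,"ay": 0,"az": 0}
    - {"tx": 0,"ty": -1,"tz": 0,"ax": 0,"ay": 0,"az": 0}

```text
clock: 5.85
eef_pos: [506.3, 125.9, 158.6]
tcp_rot: [-3.142, 0.001, -0.081]
contact_force: [-0.2, 0.1, -3.2]
opening: 0.569
grasp_force: 47.8
```

```bash
python3 go.py 522.5 316 100 -4.8; python3 - <<'E'
from h import *
p,d,K,T=grab("scene"); save("s2",cv2.resize(p[60:270,140:420],None,fx=2.8,fy=2.8))
E
```

```text
clk 5.85 pos [506.3 125.9 158.6] rpy [-3.1416e+00  5.0000e-04 -8.0600e-02] F [-0.2  0.1 -3.2] op 0.569 gf 47.8
turn [-0.     0.     0.002] then shift [ 0.009 -7.63   2.345] (units)
```

View pics/s2.png

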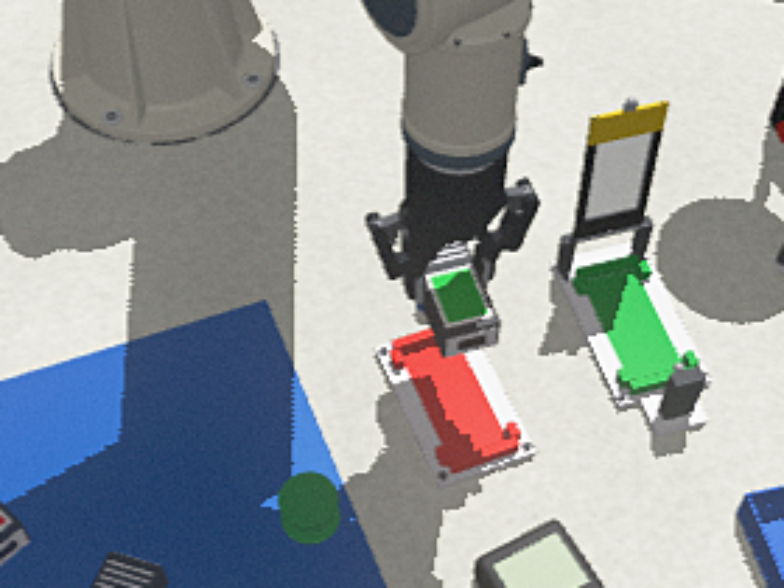

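The module hangs level in the gripper at (460,300), and the pass nest is clear ahead at (640,320). I'll check wrist clearance over the cover and the held module's offset from the current depth.

```bash
python3 - <<'E'
from meas import *
s=r.sense(); e=s["eef_pos"]
for n in("scene","top"):
    p,d,K,T=grab(n); W=cloud(d,K,T); hsv=cv2.cvtColor(p,cv2.COLOR_RGB2HSV).astype(int)
    u=e[:2]/np.hypot(*e[:2]); rel=W-e; back=-(rel[...,:2]@u); lat=rel[...,0]*-u[1]+rel[...,1]*u[0]
    a=(d>0)&(abs(lat)<90)&(W[...,2]>170)
    for b in range(-60,220,20):
        q=a&(back>=b)&(back<b+20)
        if q.sum()>15: print(n,"back",b,"zrel min",np.percentile(rel[q][:,2],2).round(),"lat",lat[q].min().round(),lat[q].max().round())
    g=(abs(hsv[...,0]-60)<18)&(hsv[...,1]>100)&(abs(W[...,2]-160)<12)&(np.hypot(rel[...,0],rel[...,1])<90)
    if g.sum()>40:
        vv,uu=np.nonzero(g); P=np.array([pt(i,j,K,T,e[2]+1) for i,j in zip(uu,vv)]); print(n,"tag",g.sum(),np.median(W[g][:,2]).round(1),*rect(P), (P.mean(0)-e).round(1))
E
```

```text
scene back -60 zrel min 296.0 lat -64.0 59.0
scene back -40 zrel min 53.0 lat -69.0 61.0
scene back -20 zrel min 29.0 lat -69.0 66.0
scene back 0 zrel min 28.0 lat -69.0 49.0
scene back 20 zrel min 45.0 lat -69.0 44.0
scene back 40 zrel min 299.0 lat -64.0 45.0
scene back 60 zrel min 314.0 lat -63.0 45.0
scene back 80 zrel min 328.0 lat -64.0 43.0
scene tag 230 159.1 [530.7 125.1] [46.8 32. ] -3.42 [24.4 -3.   1. ]
top back -40 zrel min 334.0 lat -67.0 62.0
top back -20 zrel min 59.0 lat -68.0 62.0
top back 0 zrel min 83.0 lat -68.0 60.0
top back 20 zrel min 46.0 lat -66.0 60.0
top back 40 zrel min 172.0 lat -63.0 60.0
top back 60 zrel min 325.0 lat -63.0 60.0
top back 80 zrel min 350.0 lat -62.0 60.0
top back 100 zrel min 453.0 lat -62.0 60.0
top back 120 zrel min 456.0 lat -62.0 60.0
top back 140 zrel min 462.0 lat -62.0 60.0
top back 160 zrel min 457.0 lat -62.0 60.0
top back 180 zrel min 525.0 lat -63.0 62.0
top back 200 zrel min 546.0 lat -64.0 63.0
```

Emit:
step_arm:
  moves:
    - {"tx": 0,"ty": -1,"tz": 0,"ax": 0,"ay": 0,"az": 0.002}
    - {"tx": 0,"ty": -1,"tz": 0,"ax": 0,"ay": 0,"az": 0}
    - {"tx": 0,"ty": -1,"tz": 0,"ax": 0,"ay": 0,"az": 0}
    - {"tx": 0,"ty": -1,"tz": 0,"ax": 0,"ay": 0,"az": 0}
    - {"tx": 0,"ty": -1,"tz": 0,"ax": 0,"ay": 0,"az": 0}

```text
clock: 6.62
eef_pos: [517.0, 248.9, 158.7]
tcp_rot: [3.141, 0.001, -0.086]
contact_force: [0.3, -0.1, -2.1]
opening: 0.574
grasp_force: 47.9
```

Emit:
step_arm:
  moves:
    - {"tx": 0,"ty": -1,"tz": 0,"ax": 0,"ay": 0,"az": 0}
    - {"tx": 0,"ty": -0.9,"tz": 0.4,"ax": 0,"ay": 0,"az": 0}
    - {"tx": 0,"ty": -0.5,"tz": 1,"ax": 0,"ay": 0,"az": 0}
    - {"tx": 0,"ty": 0,"tz": 1,"ax": 0,"ay": 0,"az": 0}
    - {"tx": 0,"ty": 0,"tz": 0.6,"ax": 0,"ay": 0,"az": 0}

```text
clock: 7.25
eef_pos: [521.4, 308.4, 82.0]
tcp_rot: [3.14, 0.002, -0.086]
contact_force: [0.1, -1.0, -1.8]
opening: 0.579
grasp_force: 47.8
```

Emit:
step_arm:
  moves:
    - {"tx": 0,"ty": 0,"tz": 0,"ax": 0,"ay": 0,"az": 0}
    - {"tx": 0,"ty": 0,"tz": 0,"ax": 0,"ay": 0,"az": 0}

```text
clock: 7.5
eef_pos: [522.8, 308.5, 84.6]
tcp_rot: [-3.141, -0.001, -0.087]
contact_force: [-0.6, -1.1, -1.8]
opening: 0.576
grasp_force: 47.8
```

```bash
cat > held.py <<'E'
import sys; from meas import *
x,y,yaw,hlo,hhi=map(float,sys.argv[1:]); go=__import__("go").go
go(x,y,41.5,yaw); e=r.sense()["eef_pos"]
for n in("scene","top"):
    p,d,K,T=grab(n); W=cloud(d,K,T); hsv=cv2.cvtColor(p,cv2.COLOR_RGB2HSV).astype(int); rel=W-e
    H=(hsv[...,0]-hlo)%180<=(hhi-hlo)%180
    g=H&(hsv[...,1]>100)&(abs(rel[...,2])<11)&(np.hypot(rel[...,0],rel[...,1])<90)
    if g.sum()>40:
        vv,uu=np.nonzero(g); P=np.array([pt(i,j,K,T,e[2]+1) for i,j in zip(uu,vv)]); c=rect(P)
        print(n,"tag",g.sum(),*c,"module centre",c[0]-24*np.array([np.cos(np.radians(yaw)),np.sin(np.radians(yaw))]))
E
python3 held.py 522.5 316 -4.8 42 78
```

```text
clk 7.5 pos [522.8 308.5  84.6] rpy [-3.1411e+00 -7.0000e-04 -8.7300e-02] F [-0.6 -1.1 -1.8] op 0.576 gf 47.8
turn [-0.    -0.    -0.002] then shift [-0.035 -0.296  1.724] (units)
scene tag 197 [545.2 291.5] [58.7 47.5] 83.86 module centre [521.28417138 293.50826824]
```

Emit:
step_arm:
  moves:
    - {"tx": -0.02,"ty": -0.29,"tz": 0,"ax": 0,"ay": 0,"az": -0.002}
    - {"tx": 0,"ty": 0,"tz": 0.6,"ax": 0,"ay": 0,"az": 0}
    - {"tx": 0,"ty": 0,"tz": 0.4,"ax": 0,"ay": 0,"az": 0}
    - {"tx": 0,"ty": 0,"tz": 0,"ax": 0,"ay": 0,"az": 0}
    - {"tx": 0,"ty": 0,"tz": 0,"ax": 0,"ay": 0,"az": 0}

```text
clock: 8.22
eef_pos: [522.3, 315.5, 58.8]
tcp_rot: [3.141, 0.0, -0.084]
contact_force: [0.3, -0.2, -2.3]
opening: 0.576
grasp_force: 47.9
```

Emit:
step_arm:
  moves:
    - {"tx": 0,"ty": 0,"tz": 0.25,"ax": 0,"ay": 0,"az": 0}
    - {"tx": 0,"ty": 0,"tz": 0.25,"ax": 0,"ay": 0,"az": 0}
    - {"tx": 0,"ty": 0,"tz": 0.15,"ax": 0,"ay": 0,"az": 0}
    - {"tx": 0,"ty": 0,"tz": 0,"ax": 0,"ay": 0,"az": 0}
    - {"tx": 0,"ty": 0,"tz": 0,"ax": 0,"ay": 0,"az": 0}

```text
clock: 8.85
eef_pos: [522.4, 315.7, 42.8]
tcp_rot: [-3.142, -0.0, -0.084]
contact_force: [-0.5, -0.2, -1.9]
opening: 0.573
grasp_force: 47.9
```

```bash
python3 go.py 522.5 316 40.5 -4.8; python3 - <<'E'
from h import *
p,d,K,T=grab("scene"); save("s3",cv2.resize(p[80:240,280:440],None,fx=3.7,fy=3.7,interpolation=cv2.INTER_CUBIC))
E
```

```text
clk 8.85 pos [522.4 315.7  42.8] rpy [-3.1415e+00 -1.0000e-04 -8.3900e-02] F [-0.5 -0.2 -1.9] op 0.573 gf 47.9
turn [-0. -0. -0.] then shift [ 0.002 -0.011  0.094] (units)
```

View pics/s3.png

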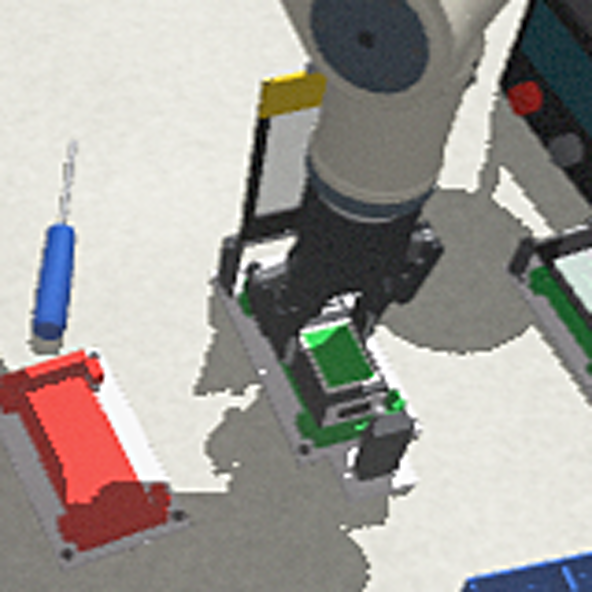

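The module, tag at (338,355), sits between the end bars inside the pocket with no contact load. I'll lower it the last millimetres.

Emit:
step_arm:
  moves:
    - {"tx": 0,"ty": 0,"tz": 0.06,"ax": 0,"ay": 0,"az": 0}
    - {"tx": 0,"ty": 0,"tz": 0,"ax": 0,"ay": 0,"az": 0}

```text
clock: 9.15
eef_pos: [522.4, 315.6, 41.3]
tcp_rot: [3.142, 0.0, -0.084]
contact_force: [-0.3, -0.1, -1.7]
opening: 0.576
grasp_force: 47.9
```

Emit:
step_arm:
  moves:
    - {"tx": 0,"ty": 0,"tz": 0.04,"ax": 0,"ay": 0,"az": 0}
    - {"tx": 0,"ty": 0,"tz": 0,"ax": 0,"ay": 0,"az": 0}

```text
clock: 9.4
eef_pos: [522.4, 315.7, 40.8]
tcp_rot: [-3.142, -0.0, -0.084]
contact_force: [-1.5, -1.1, 5.2]
opening: 0.572
grasp_force: 48.6
```

Emit:
step_arm:
  moves:
    - {"tx": 0,"ty": 0,"tz": 0,"ax": 0,"ay": 0,"az": 0}
    - {"tx": 0,"ty": 0,"tz": 0,"ax": 0,"ay": 0,"az": 0}
    - {"tx": 0,"ty": 0,"tz": 0,"ax": 0,"ay": 0,"az": 0}
    - {"tx": 0,"ty": 0,"tz": 0,"ax": 0,"ay": 0,"az": 0}
  gripper: 0.8

```text
clock: 9.9
eef_pos: [522.4, 315.6, 40.2]
tcp_rot: [3.142, 0.0, -0.084]
contact_force: [-0.3, -0.4, 0.2]
opening: 0.801
grasp_force: 0.0
```

Emit:
step_arm:
  moves:
    - {"tx": 0,"ty": 0,"tz": -0.4,"ax": 0,"ay": 0,"az": 0}
    - {"tx": 0,"ty": 0,"tz": -1,"ax": 0,"ay": 0,"az": 0}
    - {"tx": 0,"ty": 0,"tz": -1,"ax": 0,"ay": 0,"az": 0}
    - {"tx": 0,"ty": 0,"tz": -1,"ax": 0,"ay": 0,"az": 0}
    - {"tx": 0,"ty": 0,"tz": -1,"ax": 0,"ay": 0,"az": 0}

```text
clock: 10.52
eef_pos: [522.4, 315.7, 151.9]
tcp_rot: [-3.141, -0.001, -0.084]
contact_force: [-0.0, 0.3, -0.5]
opening: 0.8
grasp_force: 0.0
```

Emit:
step_arm:
  moves:
    - {"tx": 0,"ty": 1,"tz": 0,"ax": 0,"ay": 0,"az": 0}
    - {"tx": 0,"ty": 1,"tz": 0,"ax": 0,"ay": 0,"az": 0}
    - {"tx": 0,"ty": 1,"tz": 0,"ax": 0,"ay": 0,"az": 0}
    - {"tx": 0,"ty": 1,"tz": 0,"ax": 0,"ay": 0,"az": 0}
    - {"tx": 0,"ty": 1,"tz": 0,"ax": 0,"ay": 0,"az": 0}
  gripper: 1

```text
clock: 11.15
eef_pos: [511.0, 188.7, 149.5]
tcp_rot: [3.141, 0.002, -0.085]
contact_force: [-0.3, -0.2, -1.2]
opening: 1.002
grasp_force: 0.0
```

Emit:
step_arm:
  moves:
    - {"tx": 0,"ty": 1,"tz": 0,"ax": 0,"ay": 0,"az": 0}
    - {"tx": 0,"ty": 1,"tz": 0,"ax": 0,"ay": 0,"az": 0}
    - {"tx": 0,"ty": 1,"tz": 0,"ax": 0,"ay": 0,"az": 0}
    - {"tx": 0,"ty": 1,"tz": 0,"ax": 0,"ay": 0,"az": 0}
    - {"tx": 0,"ty": 1,"tz": 0,"ax": 0,"ay": 0,"az": 0}

```text
clock: 11.78
eef_pos: [500.2, 64.4, 149.6]
tcp_rot: [3.141, 0.001, -0.085]
contact_force: [0.3, -0.3, 1.1]
opening: 0.997
grasp_force: 0.0
```

Emit:
step_arm:
  moves:
    - {"tx": 0,"ty": 1,"tz": 0,"ax": 0,"ay": 0,"az": 0}
    - {"tx": 0,"ty": 0,"tz": 0,"ax": 0,"ay": 0,"az": -0.108}
    - {"tx": 0,"ty": 0,"tz": 0,"ax": 0,"ay": 0,"az": -0.108}
    - {"tx": 0,"ty": 0,"tz": 0,"ax": 0,"ay": 0,"az": -0.108}
    - {"tx": 0,"ty": 0,"tz": 0,"ax": 0,"ay": 0,"az": 0}

```text
clock: 12.4
eef_pos: [498.3, 40.5, 149.7]
tcp_rot: [-3.141, 0.001, 0.423]
contact_force: [0.7, 0.2, 0.4]
opening: 0.996
grasp_force: 0.0
```

```bash
python3 go.py 488.3 -315.5 34.5 24.4; python3 - <<'E'
from meas import *
for n in("top","scene"):
    p,d,K,T=grab(n); W=cloud(d,K,T)
    m=(abs(W[...,0]-522)<80)&(abs(W[...,1]-316)<50)&(W[...,2]>34)&(W[...,2]<46)
    m=cv2.morphologyEx(m.astype(np.uint8),cv2.MORPH_OPEN,np.ones((3,3)))
    for b in big(m)[:2]: P=W[b]; print(n,len(P),np.median(P[:,2]),P[:,2].std(),*rect(P))
E
```

```text
clk 12.4 pos [498.3  40.5 149.7] rpy [-3.1412e+00  1.3000e-03  4.2280e-01] F [0.7 0.2 0.4] op 0.996 gf 0.0
turn [-0.     0.001 -0.002] then shift [-6.249 12.803  4.608] (units)
top 885 39.22585569580815 1.9611402170323557 [521.2 315. ] [121.1  50.7] -5.12
scene 723 40.39500932507315 2.002612927934184 [522.9 313.6] [122.1  51.6] -4.45
```

Emit:
step_arm:
  moves:
    - {"tx": -0.48,"ty": 0.985,"tz": 0,"ax": 0,"ay": 0,"az": -0.002}
    - {"tx": -0.48,"ty": 0.985,"tz": 0,"ax": 0,"ay": 0,"az": 0}
    - {"tx": -0.48,"ty": 0.985,"tz": 0,"ax": 0,"ay": 0,"az": 0}
    - {"tx": -0.48,"ty": 0.985,"tz": 0,"ax": 0,"ay": 0,"az": 0}
    - {"tx": -0.48,"ty": 0.985,"tz": 0,"ax": 0,"ay": 0,"az": 0}

```text
clock: 13.12
eef_pos: [495.3, -96.4, 150.1]
tcp_rot: [-3.141, 0.0, 0.425]
contact_force: [0.1, -0.1, 0.6]
opening: 0.996
grasp_force: 0.0
```

Emit:
step_arm:
  moves:
    - {"tx": -0.48,"ty": 0.985,"tz": 0,"ax": 0,"ay": 0,"az": 0}
    - {"tx": -0.48,"ty": 0.985,"tz": 0,"ax": 0,"ay": 0,"az": 0}
    - {"tx": -0.48,"ty": 0.985,"tz": 0,"ax": 0,"ay": 0,"az": 0}
    - {"tx": -0.48,"ty": 0.985,"tz": 0,"ax": 0,"ay": 0,"az": 0}
    - {"tx": -0.48,"ty": 0.985,"tz": 0,"ax": 0,"ay": 0,"az": 0}

```text
clock: 13.75
eef_pos: [491.8, -233.3, 150.1]
tcp_rot: [-3.141, 0.0, 0.425]
contact_force: [0.2, -0.5, 1.0]
opening: 1.002
grasp_force: 0.0
```

Emit:
step_arm:
  moves:
    - {"tx": -0.48,"ty": 0.985,"tz": 0,"ax": 0,"ay": 0,"az": 0}
    - {"tx": -0.48,"ty": 0.985,"tz": 0,"ax": 0,"ay": 0,"az": 0}
    - {"tx": -0.48,"ty": 0.985,"tz": 0,"ax": 0,"ay": 0,"az": 0}
    - {"tx": 0,"ty": 0,"tz": 0,"ax": 0,"ay": 0,"az": 0}
    - {"tx": 0,"ty": 0,"tz": 0,"ax": 0,"ay": 0,"az": 0}

```text
clock: 14.38
eef_pos: [489.7, -313.8, 149.9]
tcp_rot: [-3.141, 0.0, 0.426]
contact_force: [-0.3, 0.0, -0.6]
opening: 1.0
grasp_force: 0.0
```

```bash
python3 go.py 488.3 -315.5 34.5 24.4
```

```text
clk 14.38 pos [ 489.7 -313.8  149.9] rpy [-3.1406e+00  4.0000e-04  4.2620e-01] F [-0.3  0.  -0.6] op 1.0 gf 0.0
turn [-0.001  0.     0.   ] then shift [-0.079  0.039  4.618] (units)
```

Emit:
step_arm:
  moves:
    - {"tx": -0.08,"ty": 0.04,"tz": 1,"ax": 0,"ay": 0,"az": 0}
    - {"tx": 0,"ty": 0,"tz": 1,"ax": 0,"ay": 0,"az": 0}
    - {"tx": 0,"ty": 0,"tz": 1,"ax": 0,"ay": 0,"az": 0}
    - {"tx": 0,"ty": 0,"tz": 0.9,"ax": 0,"ay": 0,"az": 0}
    - {"tx": 0,"ty": 0,"tz": 0.4,"ax": 0,"ay": 0,"az": 0}

```text
clock: 15.0
eef_pos: [488.2, -314.7, 41.6]
tcp_rot: [-3.14, 0.001, 0.428]
contact_force: [-0.2, 0.6, -1.5]
opening: 1.002
grasp_force: 0.0
```

Emit:
step_arm:
  moves:
    - {"tx": 0,"ty": 0,"tz": 0.3,"ax": 0,"ay": 0,"az": 0}
    - {"tx": 0,"ty": 0,"tz": 0,"ax": 0,"ay": 0,"az": 0}

```text
clock: 15.25
eef_pos: [488.9, -315.9, 35.3]
tcp_rot: [-3.141, 0.0, 0.428]
contact_force: [0.3, 0.5, 1.1]
opening: 1.001
grasp_force: 0.0
```

Emit:
step_arm:
  moves:
    - {"tx": 0,"ty": 0,"tz": 0,"ax": 0,"ay": 0,"az": 0}
    - {"tx": 0,"ty": 0,"tz": 0,"ax": 0,"ay": 0,"az": 0}
    - {"tx": 0,"ty": 0,"tz": 0,"ax": 0,"ay": 0,"az": 0}
    - {"tx": 0,"ty": 0,"tz": 0,"ax": 0,"ay": 0,"az": 0}
    - {"tx": 0,"ty": 0,"tz": 0,"ax": 0,"ay": 0,"az": 0}
  gripper: 0
  newtons: 45

```text
clock: 15.88
eef_pos: [489.1, -316.3, 36.1]
tcp_rot: [3.141, -0.001, 0.428]
contact_force: [-1.5, 0.9, 6.2]
opening: 0.577
grasp_force: 47.5
```

Emit:
step_arm:
  moves:
    - {"tx": 0,"ty": 0,"tz": -0.5,"ax": 0,"ay": 0,"az": 0}
    - {"tx": 0,"ty": 0,"tz": -1,"ax": 0,"ay": 0,"az": 0}
    - {"tx": 0,"ty": 0,"tz": -1,"ax": 0,"ay": 0,"az": 0}
    - {"tx": 0,"ty": 0,"tz": -1,"ax": 0,"ay": 0,"az": 0.089}
    - {"tx": 0,"ty": 0,"tz": -1,"ax": 0,"ay": 0,"az": 0.089}

```text
clock: 16.5
eef_pos: [488.5, -316.0, 149.2]
tcp_rot: [3.142, -0.0, 0.144]
contact_force: [0.6, -0.4, -2.8]
opening: 0.578
grasp_force: 47.6
```

Emit:
step_arm:
  moves:
    - {"tx": 0,"ty": 0,"tz": 0,"ax": 0,"ay": 0,"az": 0.09}
    - {"tx": 0,"ty": 0,"tz": 0,"ax": 0,"ay": 0,"az": 0}

```text
clock: 16.75
eef_pos: [488.7, -316.1, 148.6]
tcp_rot: [3.141, -0.001, 0.008]
contact_force: [-0.9, -0.6, -2.8]
opening: 0.574
grasp_force: 47.6
```

```bash
python3 go.py 534.5 123.6 150 0.3
```

```text
clk 16.75 pos [ 488.7 -316.1  148.6] rpy [ 3.1412e+00 -5.0000e-04  8.0000e-03] F [-0.9 -0.6 -2.8] op 0.574 gf 47.6
turn [ 0.    -0.     0.002] then shift [  1.924 -17.579  -0.058] (units)
```

Emit:
step_arm:
  moves:
    - {"tx": 0.107,"ty": -0.977,"tz": 0,"ax": 0,"ay": 0,"az": 0.002}
    - {"tx": 0.107,"ty": -0.977,"tz": 0,"ax": 0,"ay": 0,"az": 0}
    - {"tx": 0.107,"ty": -0.977,"tz": 0,"ax": 0,"ay": 0,"az": 0}
    - {"tx": 0.107,"ty": -0.977,"tz": 0,"ax": 0,"ay": 0,"az": 0}
    - {"tx": 0.107,"ty": -0.977,"tz": 0,"ax": 0,"ay": 0,"az": 0}

```text
clock: 17.38
eef_pos: [501.2, -193.0, 147.6]
tcp_rot: [-3.141, 0.001, 0.008]
contact_force: [0.8, 0.4, -2.5]
opening: 0.574
grasp_force: 47.6
```

Emit:
step_arm:
  moves:
    - {"tx": 0.107,"ty": -0.977,"tz": 0,"ax": 0,"ay": 0,"az": 0}
    - {"tx": 0.107,"ty": -0.977,"tz": 0,"ax": 0,"ay": 0,"az": 0}
    - {"tx": 0.107,"ty": -0.977,"tz": 0,"ax": 0,"ay": 0,"az": 0}
    - {"tx": 0.107,"ty": -0.977,"tz": 0,"ax": 0,"ay": 0,"az": 0}
    - {"tx": 0.107,"ty": -0.977,"tz": 0,"ax": 0,"ay": 0,"az": 0}

```text
clock: 18.0
eef_pos: [514.1, -70.9, 147.6]
tcp_rot: [-3.141, 0.001, 0.008]
contact_force: [0.0, -0.2, -2.5]
opening: 0.573
grasp_force: 47.6
```

Emit:
step_arm:
  moves:
    - {"tx": 0.107,"ty": -0.977,"tz": 0,"ax": 0,"ay": 0,"az": 0}
    - {"tx": 0.107,"ty": -0.977,"tz": 0,"ax": 0,"ay": 0,"az": 0}
    - {"tx": 0.107,"ty": -0.977,"tz": 0,"ax": 0,"ay": 0,"az": 0}
    - {"tx": 0.107,"ty": -0.977,"tz": 0,"ax": 0,"ay": 0,"az": 0}
    - {"tx": 0.107,"ty": -0.977,"tz": 0,"ax": 0,"ay": 0,"az": 0}

```text
clock: 18.62
eef_pos: [527.0, 51.2, 147.6]
tcp_rot: [3.142, 0.001, 0.008]
contact_force: [-0.4, -0.8, -3.4]
opening: 0.576
grasp_force: 47.6
```

Emit:
step_arm:
  moves:
    - {"tx": 0.107,"ty": -0.977,"tz": 0,"ax": 0,"ay": 0,"az": 0}
    - {"tx": 0.107,"ty": -0.977,"tz": 0,"ax": 0,"ay": 0,"az": 0}
    - {"tx": 0.107,"ty": -0.95,"tz": 0,"ax": 0,"ay": 0,"az": 0}
    - {"tx": 0,"ty": 0,"tz": 0,"ax": 0,"ay": 0,"az": 0}
    - {"tx": 0,"ty": 0,"tz": 0,"ax": 0,"ay": 0,"az": 0}

```text
clock: 19.25
eef_pos: [534.7, 122.6, 147.6]
tcp_rot: [3.141, 0.001, 0.006]
contact_force: [-0.8, -0.2, -2.4]
opening: 0.581
grasp_force: 47.8
```

```bash
python3 held.py 534.5 123.6 0.3 172 8
```

```text
clk 19.25 pos [534.7 122.6 147.6] rpy [3.1411e+00 9.0000e-04 6.0000e-03] F [-0.8 -0.2 -2.4] op 0.581 gf 47.8
turn [0.    0.001 0.001] then shift [-0.006 -0.04   4.242] (units)
scene tag 253 [559.8 109.9] [57.3 47.7] -89.12 module centre [535.80032899 109.77433687]
```

Emit:
step_arm:
  moves:
    - {"tx": 0,"ty": -0.04,"tz": 0.8,"ax": 0,"ay": 0,"az": 0}
    - {"tx": 0,"ty": 0,"tz": 1,"ax": 0,"ay": 0,"az": 0}
    - {"tx": 0,"ty": 0,"tz": 1,"ax": 0,"ay": 0,"az": 0}
    - {"tx": 0,"ty": 0,"tz": 0.5,"ax": 0,"ay": 0,"az": 0}
    - {"tx": 0,"ty": 0,"tz": 0.2,"ax": 0,"ay": 0,"az": 0}

```text
clock: 19.98
eef_pos: [535.0, 123.6, 59.9]
tcp_rot: [3.141, 0.001, 0.004]
contact_force: [-0.7, -0.4, -2.5]
opening: 0.57
grasp_force: 47.7
```

Emit:
step_arm:
  moves:
    - {"tx": 0,"ty": 0,"tz": 0.25,"ax": 0,"ay": 0,"az": 0}
    - {"tx": 0,"ty": 0,"tz": 0.2,"ax": 0,"ay": 0,"az": 0}
    - {"tx": 0,"ty": 0,"tz": 0.1,"ax": 0,"ay": 0,"az": 0}
    - {"tx": 0,"ty": 0,"tz": 0,"ax": 0,"ay": 0,"az": 0}
    - {"tx": 0,"ty": 0,"tz": 0,"ax": 0,"ay": 0,"az": 0}

```text
clock: 20.6
eef_pos: [535.3, 124.1, 46.7]
tcp_rot: [-3.141, -0.0, 0.004]
contact_force: [-0.3, -0.1, -2.6]
opening: 0.579
grasp_force: 47.7
```

Emit:
step_arm:
  moves:
    - {"tx": 0,"ty": 0,"tz": 0.12,"ax": 0,"ay": 0,"az": 0}
    - {"tx": 0,"ty": 0,"tz": 0,"ax": 0,"ay": 0,"az": 0}
    - {"tx": 0,"ty": 0,"tz": 0,"ax": 0,"ay": 0,"az": 0}

```text
clock: 20.98
eef_pos: [535.1, 124.0, 43.5]
tcp_rot: [3.142, 0.0, 0.004]
contact_force: [0.3, 0.3, -3.5]
opening: 0.581
grasp_force: 47.7
```

Emit:
step_arm:
  moves:
    - {"tx": 0,"ty": 0,"tz": 0.05,"ax": 0,"ay": 0,"az": 0}
    - {"tx": 0,"ty": 0,"tz": 0,"ax": 0,"ay": 0,"az": 0}

```text
clock: 21.22
eef_pos: [535.1, 124.0, 42.2]
tcp_rot: [3.142, 0.0, 0.004]
contact_force: [0.3, -0.3, -3.2]
opening: 0.575
grasp_force: 47.7
```

Emit:
step_arm:
  moves:
    - {"tx": 0,"ty": 0,"tz": 0.04,"ax": 0,"ay": 0,"az": 0}
    - {"tx": 0,"ty": 0,"tz": 0,"ax": 0,"ay": 0,"az": 0}

```text
clock: 21.48
eef_pos: [535.1, 124.0, 42.1]
tcp_rot: [3.142, -0.0, 0.004]
contact_force: [-4.3, 0.4, 8.5]
opening: 0.573
grasp_force: 49.1
```

Emit:
step_arm:
  moves:
    - {"tx": 0,"ty": 0,"tz": 0,"ax": 0,"ay": 0,"az": 0}
    - {"tx": 0,"ty": 0,"tz": 0,"ax": 0,"ay": 0,"az": 0}
    - {"tx": 0,"ty": 0,"tz": 0,"ax": 0,"ay": 0,"az": 0}
    - {"tx": 0,"ty": 0,"tz": 0,"ax": 0,"ay": 0,"az": 0}
  gripper: 0.8

```text
clock: 21.98
eef_pos: [535.2, 124.1, 41.3]
tcp_rot: [-3.142, -0.0, 0.004]
contact_force: [0.3, -0.3, -0.4]
opening: 0.796
grasp_force: 0.0
```

Emit:
step_arm:
  moves:
    - {"tx": 0,"ty": 0,"tz": -0.4,"ax": 0,"ay": 0,"az": 0}
    - {"tx": 0,"ty": 0,"tz": -1,"ax": 0,"ay": 0,"az": 0}
    - {"tx": 0,"ty": 0,"tz": -1,"ax": 0,"ay": 0,"az": 0}
    - {"tx": 0,"ty": 0,"tz": -1,"ax": 0,"ay": 0,"az": 0}
    - {"tx": 0,"ty": 0,"tz": -1,"ax": 0,"ay": 0,"az": 0}

```text
clock: 22.6
eef_pos: [535.1, 124.0, 152.8]
tcp_rot: [-3.141, -0.001, 0.004]
contact_force: [0.2, -0.5, 0.8]
opening: 0.804
grasp_force: 0.0
```

Emit:
step_arm:
  moves:
    - {"tx": -0.5,"ty": 0,"tz": -1,"ax": 0,"ay": 0,"az": 0.055}
    - {"tx": -1,"ty": 0,"tz": -1,"ax": 0,"ay": 0,"az": 0}
    - {"tx": -1,"ty": 0,"tz": 0,"ax": 0,"ay": 0,"az": 0}
    - {"tx": -1,"ty": 0,"tz": 0,"ax": 0,"ay": 0,"az": 0}
    - {"tx": -1,"ty": 0,"tz": 0,"ax": 0,"ay": 0,"az": 0}
  gripper: 0

```text
clock: 23.22
eef_pos: [422.2, 132.3, 202.0]
tcp_rot: [-3.141, -0.001, -0.083]
contact_force: [0.9, 0.8, 0.8]
opening: -0.002
grasp_force: 0.0
```

Emit:
step_arm:
  moves:
    - {"tx": -1,"ty": 0,"tz": 0,"ax": 0,"ay": 0,"az": 0}
    - {"tx": 0,"ty": 0,"tz": 0,"ax": 0,"ay": 0,"az": 0}
    - {"tx": 0,"ty": 0,"tz": 0,"ax": 0,"ay": 0,"az": 0}

```text
clock: 23.6
eef_pos: [399.0, 134.5, 201.9]
tcp_rot: [-3.141, -0.002, -0.082]
contact_force: [0.2, -0.9, 0.1]
opening: -0.0
grasp_force: 0.0
```

```bash
python3 go.py 395 326.7 204 -4.8; python3 - <<'E'
from meas import *
for n in("top","scene"):
    p,d,K,T=grab(n); W=cloud(d,K,T)
    m=(abs(W[...,0]-534)<80)&(abs(W[...,1]-124)<50)&(W[...,2]>34)&(W[...,2]<46)
    m=cv2.morphologyEx(m.astype(np.uint8),cv2.MORPH_OPEN,np.ones((3,3)))
    for b in big(m)[:2]: P=W[b]; print(n,len(P),np.median(P[:,2]),P[:,2].std(),*rect(P))
    P=W[(W[...,0]<470)&(W[...,0]>380)&(abs(W[...,1]-323)<30)&(W[...,2]>56)&(W[...,2]<200)]
    if len(P)>100: print("cover x at z=50,200",np.polyval(np.polyfit(P[:,2],P[:,0],1),[49,200]).round(1))
E
```

```text
clk 23.6 pos [399.  134.5 201.9] rpy [-3.141e+00 -1.700e-03 -8.220e-02] F [ 0.2 -0.9  0.1] op -0.0 gf 0.0
turn [-0.    -0.001  0.001] then shift [-0.803 -7.648 -0.083] (units)
top 325 39.52230746864484 2.0163497551455123 [560.8 123.4] [67.3 49.3] 0.72
scene 801 40.442638650509025 1.8457926127188982 [535.1 122.7] [122.7  50.8] -0.21
cover x at z=50,200 [438.8 429.6]
```

Emit:
step_arm:
  moves:
    - {"tx": -0.3,"ty": -1,"tz": 0,"ax": 0,"ay": 0,"az": 0}
    - {"tx": -0.5,"ty": -1,"tz": 0,"ax": 0,"ay": 0,"az": 0}
    - {"tx": 0,"ty": -1,"tz": 0,"ax": 0,"ay": 0,"az": 0}
    - {"tx": 0,"ty": -1,"tz": 0,"ax": 0,"ay": 0,"az": 0}
    - {"tx": 0,"ty": -1,"tz": 0,"ax": 0,"ay": 0,"az": 0}

```text
clock: 24.32
eef_pos: [389.1, 261.5, 201.2]
tcp_rot: [-3.142, -0.0, -0.083]
contact_force: [0.4, 0.3, -0.5]
opening: -0.003
grasp_force: 0.0
```

Emit:
step_arm:
  moves:
    - {"tx": 0,"ty": -1,"tz": 0,"ax": 0,"ay": 0,"az": 0}
    - {"tx": 0,"ty": -1,"tz": 0,"ax": 0,"ay": 0,"az": 0}
    - {"tx": 0,"ty": -0.64,"tz": 0,"ax": 0,"ay": 0,"az": 0}
    - {"tx": 0,"ty": 0,"tz": 0,"ax": 0,"ay": 0,"az": 0}
    - {"tx": 0,"ty": 0,"tz": 0,"ax": 0,"ay": 0,"az": 0}

```text
clock: 24.95
eef_pos: [393.7, 325.6, 201.1]
tcp_rot: [3.141, 0.0, -0.082]
contact_force: [-0.7, 0.2, 0.2]
opening: -0.0
grasp_force: 0.0
```

```bash
python3 go.py 426 324.1 204 -4.8; python3 - <<'E'
from h import *
p,d,K,T=grab("scene"); save("s4",cv2.resize(p[40:220,260:440],None,fx=3.3,fy=3.3,interpolation=cv2.INTER_CUBIC))
E
```

```text
clk 24.95 pos [393.7 325.6 201.1] rpy [ 3.1408e+00  5.0000e-04 -8.2400e-02] F [-0.7  0.2  0.2] op -0.0 gf 0.0
turn [0.    0.    0.001] then shift [ 1.292 -0.049 -0.118] (units)
```

View pics/s4.png

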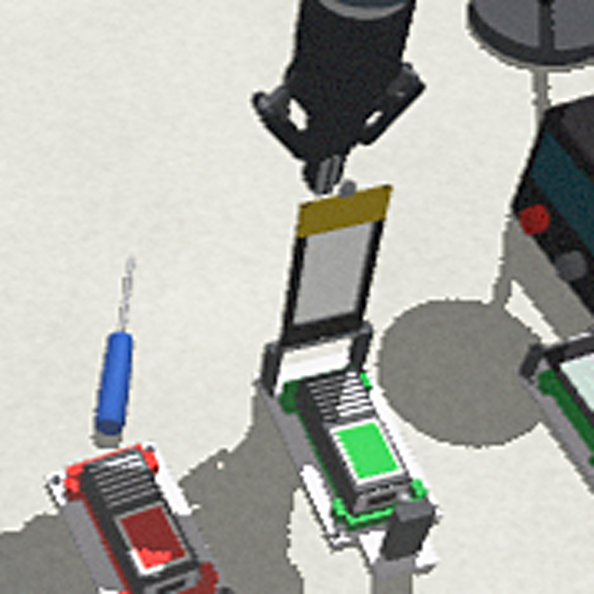

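The picture shows both modules seated. The closed fingertips at (322,180) stand behind the strip at (345,210). I'll push the cover over along its arc.

Emit:
step_arm:
  moves:
    - {"tx": 0.4,"ty": -0.05,"tz": -0.1,"ax": 0,"ay": 0,"az": 0}
    - {"tx": 0.45,"ty": 0,"tz": 0,"ax": 0,"ay": 0,"az": 0}
    - {"tx": 0.45,"ty": 0,"tz": 0,"ax": 0,"ay": 0,"az": 0}
    - {"tx": 0.34,"ty": 0,"tz": 0.03,"ax": 0,"ay": 0,"az": 0}
    - {"tx": 0.34,"ty": 0,"tz": 0.03,"ax": 0,"ay": 0,"az": 0}

```text
clock: 25.62
eef_pos: [443.9, 323.3, 202.1]
tcp_rot: [3.141, 0.0, -0.083]
contact_force: [-0.5, -1.0, -0.2]
opening: -0.0
grasp_force: 0.2
```

Emit:
step_arm:
  moves:
    - {"tx": 0.34,"ty": 0,"tz": 0.03,"ax": 0,"ay": 0,"az": 0}
    - {"tx": 0.34,"ty": 0,"tz": 0.03,"ax": 0,"ay": 0,"az": 0}
    - {"tx": 0.33,"ty": 0,"tz": 0.08,"ax": 0,"ay": 0,"az": 0}
    - {"tx": 0.33,"ty": 0,"tz": 0.1,"ax": 0,"ay": 0,"az": 0}
    - {"tx": 0.33,"ty": 0,"tz": 0.12,"ax": 0,"ay": 0,"az": 0}

```text
clock: 26.25
eef_pos: [485.4, 320.0, 193.1]
tcp_rot: [3.142, 0.0, -0.082]
contact_force: [-0.8, -0.2, -0.3]
opening: 0.003
grasp_force: 0.3
```

Emit:
step_arm:
  moves:
    - {"tx": 0.33,"ty": 0,"tz": 0.14,"ax": 0,"ay": 0,"az": 0}
    - {"tx": 0.29,"ty": 0,"tz": 0.17,"ax": 0,"ay": 0,"az": 0}
    - {"tx": 0.29,"ty": 0,"tz": 0.18,"ax": 0,"ay": 0,"az": 0}
    - {"tx": 0.29,"ty": 0,"tz": 0.2,"ax": 0,"ay": 0,"az": 0}
    - {"tx": 0.29,"ty": 0,"tz": 0.21,"ax": 0,"ay": 0,"az": 0}

```text
clock: 26.88
eef_pos: [522.4, 316.9, 170.4]
tcp_rot: [3.142, 0.0, -0.082]
contact_force: [-0.7, 0.4, 0.5]
opening: -0.0
grasp_force: 0.4
```

```bash
python3 go.py 522 316 146 -4.8; python3 - <<'E'
from h import *
for n in("scene","top"):
    p,d,K,T=grab(n); W=cloud(d,K,T); h=cv2.cvtColor(p,cv2.COLOR_RGB2HSV).astype(int)
    m=(abs(h[...,0]-27)<8)&(h[...,1]>110)&(W[...,1]>270)&(W[...,1]<370)&(W[...,0]<620)&(W[...,0]>380)&(W[...,2]>40)
    if m.sum()>15: q=np.median(W[m],0); print(n,m.sum(),q.round(1),"theta",np.degrees(np.arctan2(q[2]-49,np.hypot(*(q[:2]-[439,323])))).round(1))
E
```

```text
clk 26.88 pos [522.4 316.9 170.4] rpy [ 3.1415e+00  1.0000e-04 -8.2400e-02] F [-0.7  0.4  0.5] op -0.0 gf 0.4
turn [0.    0.    0.001] then shift [-0.013  0.038  0.975] (units)
scene 86 [539.1 306.4 155.9] theta 46.5
```

The cover follows at about 46°, as planned. I'll carry on down the arc.

Emit:
step_arm:
  moves:
    - {"tx": 0.26,"ty": 0.02,"tz": 0.24,"ax": 0,"ay": 0,"az": 0}
    - {"tx": 0.25,"ty": 0.02,"tz": 0.26,"ax": 0,"ay": 0,"az": 0}
    - {"tx": 0.24,"ty": 0,"tz": 0.27,"ax": 0,"ay": 0,"az": 0}
    - {"tx": 0.23,"ty": 0,"tz": 0.28,"ax": 0,"ay": 0,"az": 0}
    - {"tx": 0.25,"ty": 0,"tz": 0.41,"ax": 0,"ay": 0,"az": 0}

```text
clock: 27.6
eef_pos: [553.1, 313.4, 133.8]
tcp_rot: [-3.141, -0.0, -0.082]
contact_force: [-0.8, -0.1, 0.0]
opening: 0.005
grasp_force: 0.5
```

Emit:
step_arm:
  moves:
    - {"tx": 0.25,"ty": 0,"tz": 0.43,"ax": 0,"ay": 0,"az": 0}
    - {"tx": 0.17,"ty": 0,"tz": 0.46,"ax": 0,"ay": 0,"az": 0}
    - {"tx": 0.17,"ty": 0,"tz": 0.46,"ax": 0,"ay": 0,"az": 0}
    - {"tx": 0,"ty": 0,"tz": 0,"ax": 0,"ay": 0,"az": 0}

```text
clock: 28.1
eef_pos: [567.2, 311.9, 99.4]
tcp_rot: [3.141, 0.001, -0.083]
contact_force: [-0.7, -0.6, 0.8]
opening: -0.004
grasp_force: 0.4
```

```bash
python3 go.py 571.5 311.9 76 -4.8
```

```text
clk 28.1 pos [567.2 311.9  99.4] rpy [ 3.1408e+00  9.0000e-04 -8.2600e-02] F [-0.7 -0.6  0.8] op -0.004 gf 0.4
turn [0.    0.001 0.001] then shift [ 0.171 -0.014  0.936] (units)
```

Emit:
step_arm:
  moves:
    - {"tx": 0.1,"ty": 0,"tz": 0.25,"ax": 0,"ay": 0,"az": 0}
    - {"tx": 0.07,"ty": 0,"tz": 0.25,"ax": 0,"ay": 0,"az": 0}
    - {"tx": 0,"ty": 0,"tz": 0.15,"ax": 0,"ay": 0,"az": 0}
    - {"tx": 0,"ty": 0,"tz": 0,"ax": 0,"ay": 0,"az": 0}

```text
clock: 28.6
eef_pos: [571.7, 312.0, 84.2]
tcp_rot: [-3.141, -0.0, -0.082]
contact_force: [-0.2, -0.6, -0.6]
opening: -0.002
grasp_force: 0.0
```

Emit:
step_arm:
  moves:
    - {"tx": 0,"ty": 0,"tz": 0.1,"ax": 0,"ay": 0,"az": 0}
    - {"tx": 0,"ty": 0,"tz": 0.1,"ax": 0,"ay": 0,"az": 0}
    - {"tx": 0,"ty": 0,"tz": 0,"ax": 0,"ay": 0,"az": 0}

```text
clock: 28.98
eef_pos: [571.3, 311.8, 79.0]
tcp_rot: [3.141, 0.0, -0.082]
contact_force: [1.0, -0.1, 0.3]
opening: 0.004
grasp_force: 0.0
```

Emit:
step_arm:
  moves:
    - {"tx": 0,"ty": 0,"tz": 0.08,"ax": 0,"ay": 0,"az": 0}
    - {"tx": 0,"ty": 0,"tz": 0,"ax": 0,"ay": 0,"az": 0}
    - {"tx": 0,"ty": 0,"tz": 0,"ax": 0,"ay": 0,"az": 0}

```text
clock: 29.35
eef_pos: [571.4, 311.8, 77.1]
tcp_rot: [3.141, 0.0, -0.082]
contact_force: [0.3, 0.2, 0.4]
opening: 0.001
grasp_force: 0.0
```

```bash
python3 - <<'E'
from h import *
for n in("scene","top"):
    p,d,K,T=grab(n); W=cloud(d,K,T); h=cv2.cvtColor(p,cv2.COLOR_RGB2HSV).astype(int)
    if n=="scene": save("s5",cv2.resize(p[100:230,310:440],None,fx=4.5,fy=4.5,interpolation=cv2.INTER_CUBIC))
    m=(abs(h[...,0]-27)<8)&(h[...,1]>110)&(W[...,1]>260)&(W[...,1]<380)&(W[...,0]<640)&(W[...,0]>380)
    if m.sum()>5: q=np.median(W[m],0); print(n,m.sum(),q.round(1))
E
```

```text
scene 224 [577.9 302.4  52. ]
top 19 [562.3 279.6  50.9]
```

View pics/s5.png

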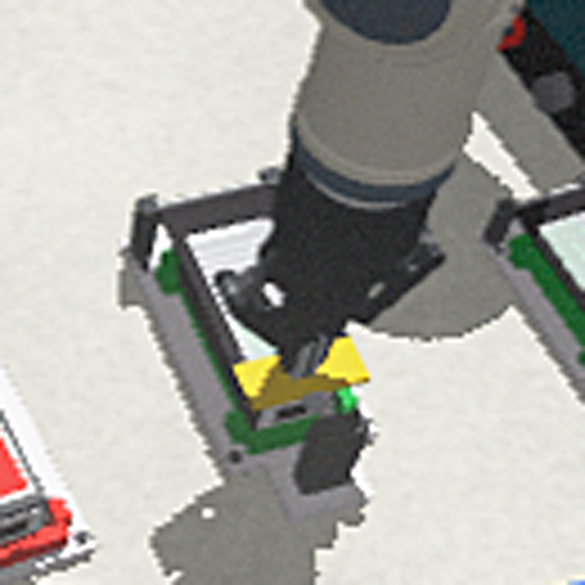

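The cover lies level, with the strip at (300,375) and z about 52, and it appears to have snapped. I'll press gently to be sure, then lift and check that it stays shut.

Emit:
step_arm:
  moves:
    - {"tx": 0,"ty": 0,"tz": 0.05,"ax": 0,"ay": 0,"az": 0}
    - {"tx": 0,"ty": 0,"tz": 0,"ax": 0,"ay": 0,"az": 0}

```text
clock: 29.7
eef_pos: [571.5, 311.9, 76.1]
tcp_rot: [-3.141, -0.0, -0.082]
contact_force: [-0.8, 0.6, 1.4]
opening: 0.002
grasp_force: 0.6
```

Emit:
step_arm:
  moves:
    - {"tx": 0,"ty": 0,"tz": 0.03,"ax": 0,"ay": 0,"az": 0}
    - {"tx": 0,"ty": 0,"tz": 0,"ax": 0,"ay": 0,"az": 0}

```text
clock: 29.95
eef_pos: [571.6, 312.0, 76.0]
tcp_rot: [-3.141, -0.0, -0.082]
contact_force: [-1.5, -1.3, 7.8]
opening: -0.002
grasp_force: 3.6
```

Emit:
step_arm:
  moves:
    - {"tx": 0,"ty": 0,"tz": -0.3,"ax": 0,"ay": 0,"az": 0}
    - {"tx": 0,"ty": 0,"tz": -1,"ax": 0,"ay": 0,"az": 0}
    - {"tx": 0,"ty": 0,"tz": -1,"ax": 0,"ay": 0,"az": 0}
    - {"tx": 0,"ty": 0,"tz": -1,"ax": 0,"ay": 0,"az": 0}
    - {"tx": 0,"ty": 0,"tz": -1,"ax": 0,"ay": 0,"az": 0}

```text
clock: 30.58
eef_pos: [571.4, 311.8, 183.8]
tcp_rot: [3.142, -0.0, -0.082]
contact_force: [0.1, -0.1, -0.1]
opening: -0.002
grasp_force: 0.0
```

Emit:
step_arm:
  moves:
    - {"tx": 0,"ty": 0,"tz": -1,"ax": 0,"ay": 0,"az": 0}
    - {"tx": -1,"ty": 0,"tz": -1,"ax": 0,"ay": 0,"az": 0}
    - {"tx": -1,"ty": 0,"tz": 0,"ax": 0,"ay": 0,"az": 0}
    - {"tx": -1,"ty": 0,"tz": 0,"ax": 0,"ay": 0,"az": 0}
    - {"tx": 0,"ty": 0,"tz": 0,"ax": 0,"ay": 0,"az": 0}

```text
clock: 31.2
eef_pos: [495.5, 318.1, 233.1]
tcp_rot: [3.141, 0.0, -0.081]
contact_force: [0.6, -0.0, -0.3]
opening: -0.003
grasp_force: 0.0
```

```bash
python3 - <<'E'
from meas import *
for n in("scene","top"):
    p,d,K,T=grab(n); W=cloud(d,K,T); h=cv2.cvtColor(p,cv2.COLOR_RGB2HSV).astype(int)
    if n=="scene": save("s6",cv2.resize(p,None,fx=1.42,fy=1.42))
    m=(abs(h[...,0]-27)<8)&(h[...,1]>110)&(W[...,1]>260)&(W[...,1]<380)&(W[...,0]<640)&(W[...,0]>380)
    if m.sum()>5: q=np.median(W[m],0); print(n,m.sum(),q.round(1))
    for b in big((W[...,2]>26)&(W[...,2]<42)&(abs(W[...,0]-642)<70)&(abs(W[...,1]+226)<70))[:1]: print("white",*rect(W[b]))
s=r.sense(); print(s["clock"],s["contact_force"].round(1),s["eef_pos"].round())
E
```

```text
scene 284 [574.5 311.4  52.1]
white [ 643.  -226.6] [122.3  52. ] -39.42
top 313 [574.7 309.8  51. ]
white [ 641.5 -225.5] [122.8  50. ] -39.26
31.3 [0.1 0.2 0.1] [497. 318. 233.]
```

View pics/s6.png

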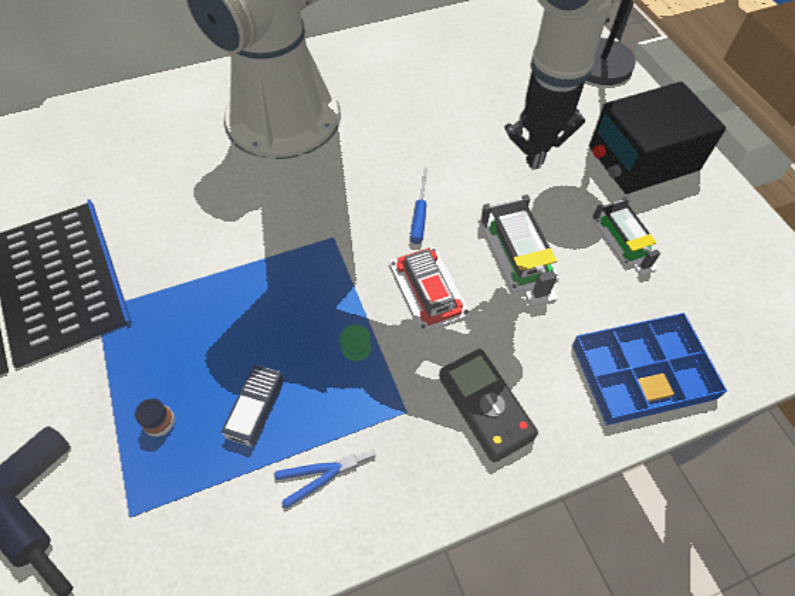

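The cover stays shut with nothing touching it: strip at (533,258), z about 51. The red module is seated at (430,285), and the white module and the bystanders haven't moved. I'll hand the job in.

```bash
python3 -c "
from rig import workorder; print(workorder.sign_off())"
```

```text
the job is handed in; nothing more can be done
None
```

The job is handed in at about 31 s: the green module is in the pass nest with its cover snapped shut, the red module is in the reject nest, the gripper is touching nothing, and everything else is where it was.

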